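# Ease the coffee machine's spring lever home under a light hand

### The job

With closed fingertips on top of its wooden bar (do not grip it), draw the coffee machine's lever fully down, without ever forcing it with more than 25 N. Then let the spring carry it back up while your fingertips ride on the bar the whole way with a steady light push of 2 to 6 N - never holding the lever still, never letting it run away from you - until it is fully up against its stop with the fingers still lightly on it. Then lift off and leave the lever up; do not disturb the cup or the other things on the worktop.

Things in the scene. Friction and masses are not known exactly. Their poses are not given: they have to be found in the camera images.
- machine: Red and steel spring-lever coffee machine, fixed; 330 mm long, 200 wide, 234 high. Origin on the worktop right under the lever's hinge; the lever points along its -x (level direction), z up, y along the hinge and the wooden bar. Housing reaches 250 mm to +x, the 34 mm high foot 80 mm to -x; the black filter handle sticks out 154 mm to +y, at x 45 and z 109 mm.
- lever (a joint): Lever angle, rad: 0 fully up on its stop (lever 0.60 rad above level), grows as it is drawn down, 0.95 on the lower stop (0.35 below level). A spring lifts it with 3.19 + 1.66 x angle Nm, a damper resists with 12 Nm per rad/s both ways, dry friction 0.03 Nm. Held still it needs 8 to 16 N at the bar, more when down; under 4 N it rises at 0.05 to 0.25 rad/s, slower towards the top.
- lever_hinge (a point): Hinge axis of the lever, 160 mm above the machine's origin. The arm is a round steel bar 18 mm thick and 230 mm long from here, slightly bowed up; it weighs about 1.2 kg (may differ by 40%), centred about 110 mm from the hinge.
- grip_center (a point): Centre of the wooden bar at the lever's end: a level round roller, radius 14 mm, 110 mm long along the machine's y, turning freely on its axle. It lies 230 mm along the lever from the hinge and 42 mm above the lever's line (square to it) when not pressed. Press on top of it, at its middle, and stay above it as it moves along its arc.
- cushion (a joint): How far the wooden bar is pressed down on its cushion spring, square to the lever, in m: 0 free, 0.032 on its stop. Spring force 1.2 N at 0 plus 400 N/m (it also carries the bar, 0.12 kg), damping 15 N s/m.
- cup: White espresso cup, 64 mm across, 50 mm high, standing on the drip grid; origin under its centre. Leave it alone.
- jug: Steel milk jug, 84 mm across and 100 mm high, handle at its +y; origin under its centre. Leave it alone.
- sugar_jar: Blue jar with wooden lid, 84 mm across, 120 mm high; origin under its centre. Leave it alone.
- tamper: Aluminium coffee tamper standing on its 58 mm foot, 85 mm high; origin under its centre. Leave it alone.
- mug: White mug, 82 mm across, 92 mm high, handle at its +y; origin under its centre. Leave it alone.

How it is judged (in metres and radians):
On the way, in this order (a step that is already met when the one before it is completed fails the run):
1. the lever is drawn fully down (beyond 0.85 rad) by the fingers (value of joint lever above 0.85 rad and contact force between the fingers and lever above 2 N), for 0.2 s.
2. the first part of the way (0.90 to 0.50 rad): the lever rises by itself under fingertips that push with 2 to 6 N, for 1 s without a break (contact force between the fingers and lever between 2 and 6 N and value of joint lever between 0.5 and 0.9 rad and velocity of joint lever below -0.01 rad/s), for 1 s.
3. the rest of the way (0.50 to 0.04 rad): the same, for 2.3 s without a break (contact force between the fingers and lever between 2 and 6 N and value of joint lever between 0.04 and 0.5 rad and velocity of joint lever below -0.01 rad/s), for 2.3 s.
4. the lever arrives fully up (below 0.03 rad) with the fingers still pushing with 1 to 7 N (contact force between the fingers and lever between 1 and 7 N and value of joint lever below 0.03 rad), for 0.2 s.
At the end, for the whole second after the job is handed in: The lever is fully up (below 0.03 rad) and still, the robot off it; cup, jug, sugar jar, tamper and mug upright within 30 mm of where they stood (value of joint lever below 0.03 rad and velocity of joint lever between -0.02 and 0.02 rad/s and contact force between each of the arm, the fingers and lever below 0.1 N and distance of each of cup, jug, sugar_jar, tamper, mug from where it was at the start of the episode below 0.03 m and angle between each of cup, jug, sugar_jar, tamper, mug's own z axis and vertical below 0.15 rad); the robot touches nothing.
It fails at once if the lever is forced: more than 25 N from the fingers (contact force between the fingers and lever above 25 N).
It fails at once if the lever runs away: it rises faster than 0.16 rad/s with no fingers on it (velocity of joint lever below -0.16 rad/s and contact force between the fingers and lever below 0.5 N).
It fails at once if a thing on the worktop or the cup is pushed away (distance of any of cup, jug, sugar_jar, tamper, mug from where it was at the start of the episode above 0.04 m).
It also fails if it takes over 72 s, if anything falls off the work surface, if the arm or the gripper's body presses on something with over 40 N, if the wrist force passes 120 N, or if a joint passes its speed limit or range.

### The arm

A 6-joint arm with a two-finger parallel gripper is mounted at the origin on the work surface. World frame = base frame: x ahead of the robot, y to its left, z up, the work surface at z = 0. Lengths are in m, angles in degrees, forces in N, time in s.
With the tool pointing down it reaches from about 0.3 to 0.85 m from the base axis. Payload 5.4 kg.
Tool frame: the origin (TCP) lies midway between the tips of the shut fingers; the grasp point (between the pads) lies 19 mm behind it; z points along the fingers, y is the line along which they close (so a half turn about z gives the same grasp; the last joint's range is limited). The gripper opens to 85 mm and grips with 20 to 120 N. Pads are 22 mm wide; open, the fingers measure 114 mm over their backs; the gripper's body (76 mm by 85 mm) begins 54 mm behind the grasp point. The pads swing forward as they close: fully open they stand 13 mm farther back than shut.
Start: joints at [-75.35, 9.076, 91.501, -0, 79.423, -12.038], TCP at [0.258, -0.514, 0.231] pointing down, gripper open.
Joint ranges: [-166.64, 166.64], [-54.1, 131.32], [10.49, 154.53], [-73.88, 253.88], [9.74, 151.15], [-171.62, 171.62]. Speed limits (degrees/s): [147.25, 147.25, 180, 180, 180, 180].

### API

Orientations are given as a 3x3 rotation matrix whose columns are the frame's x, y, z axes.
In Python, from workcell import env, vision, workorder, models gives the robot as it stands.
- The arm moves only by the tool carry_out, never from a script. Its argument "moves" is a list of rows, each an object with "gripper": the closure, from 0 (fully open) to 1 (shut); "delta_pos": the shift along the tool's x, y, z in units of 300 mm (1.0 is 300 mm), a list of three; "rotation": the turn, a rotation vector about the tool's x, y, z in units of 120 degrees (1.0 is 120 degrees), a list of three. A call has 1 to 8 rows; each row is the pose to reach, as a shift and turn from the pose commanded when the call began, along the tool's axes at that moment; what a row does not reach only later rows make up. A row lasts 1/10 s, in which the tool goes at most 50 mm and 8.59 degrees, less where a joint would pass 70% of its speed; a pose out of reach is approached as far as the arm can. A call with a number of a shift or a turn outside -1 to 1 is refused whole. A call with a gripper value outside its range is refused whole. The fingers move at their own pace and stop on an object; "newtons" is the grip in N (left out, the last holds). Time passes only in rows, so rows that repeat a pose let the fingers close. It gives the time, the measured TCP pose, the force, the opening and the grip force at its end, in the units of the state.
- env.state(): the state, without advancing time (a new reading comes with each control period).
- vision.capture(name): name is "side" or "top"; returns a dict with "img" (400x640x3 uint8, red, green, blue), "depth" (400x640 float32, m along the optical axis (not along the pixel's ray), 0 where there is no reading), "intrinsics" (3x3 intrinsics, pixels), "T" (4x4, takes a point from camera to world coordinates). Camera axes: x right, y up, looking along -z (the intrinsics and any distortion apply to the point x, -y, -z); pixel columns grow to the right and rows downward; lengths in m; the calibration is good to about 2 mm. A picture is of the moment at which its call begins.
- workorder.close_job(): hands the job in; it is judged then, once.
Trained networks look in a picture, given as the dict that the camera call returned (one of the last four; its "shot" number tells which), for a name from the list of things; names that differ only in an ending like _2 or _b are one class to them, and where a whole thing is asked for, a point or a joint stands for the part that bears it (a point fixed in the world has none). Each returns a list of dicts, best first, with "confidence" (0 to 1); they miss things now and then, are a little off and sometimes report something else, mostly with a low value. They report only what shows in the picture. A call takes as long as a camera call.
- models.masks_of(label, picture): "mask" (400x640 bool, what is visible of it) and "position" ([row, column] in pixels, amid what is visible of it).
- models.spot_point(label, picture): "position" ([row, column] in pixels: a listed point, or the origin of a listed thing).
The state is a dict: "t": time; "joints": joint angles; "joint_vel": joint speeds; "joint_efforts": joint torques, N m; "eef_pos": TCP position; "eef_rot": TCP orientation; "force": force on the tool from outside, world axes, zero at the start; "moment": the same for the moment, N m; "width": finger opening in m; "grasp_force": force on a finger pad.
Only numpy, scipy, OpenCV 4.12 (cv2) and the standard library are available. Lean on these libraries where they do the work, as an engineer would, in place of code of your own. Each camera call takes 0.05 s, during which the arm holds its last target. There are 200 camera calls.

## Working session

There is one attempt and no reset: what is moved stays moved. The work goes in short steps, Python scripts to look and compute and a tool call to move; the robot and the scene stay as the last step left them, time stands still between calls to the robot, and variables do not carry over. Pictures are saved under pics/ and viewed, at most 10 in all, crops included, and the job is handed in when it is done.

Besides the shell and the picture viewer there is one more tool, called after "Call:" as name(argument=value, ...) on one line, values as JSON. carry_out: Moves the arm, as the interface text tells. Its arguments: {"type":"object","properties":{"moves":{"type":"array","items":{"type":"object","properties":{"gripper":{"type":"number"},"delta_pos":{"type":"array","items":{"type":"number","minimum":-1,"maximum":1}},"rotation":{"type":"array","items":{"type":"number","minimum":-1,"maximum":1}}}}},"newtons":{"type":"number"}},"required":["moves"]}

```bash
mkdir -p pics; ls; cat > h.py <<'E'
import numpy as np, cv2
from workcell import env, vision, workorder, models
def world(p,r,c,d=None):
    K=p["intrinsics"];T=np.array(p["T"])
    if d is None:
        w=p["depth"][max(0,int(r)-1):int(r)+2,max(0,int(c)-1):int(c)+2];w=w[w>0];d=np.median(w) if len(w) else 0
    x=(c-K[0][2])/K[0][0]*d;y=(r-K[1][2])/K[1][1]*d
    return (T@np.array([x,-y,-d,1]))[:3]
def proj(p,X):
    K=np.array(p["intrinsics"]);T=np.linalg.inv(np.array(p["T"]));q=T@np.append(X,1)
    return np.array([K[1][2]-K[1][1]*q[1]/-q[2], K[0][2]+K[0][0]*q[0]/-q[2]])
E
python3 - <<'E'
from h import *
np.set_printoptions(precision=4,suppress=True)
s=env.state();print(s)
for n in ("side","top"):
    p=vision.capture(n);cv2.imwrite(f"pics/{n}0.png",p["img"][:,:,::-1]);print(n,p["intrinsics"],p["T"],[k for k in p])
    for l in ("machine","lever_hinge","grip_center","cup","jug","mug","tamper","sugar_jar"):
        for q in models.spot_point(l,p)[:2]:
            print(l,round(q["confidence"],2),np.round(q["position"],1),world(p,*q["position"]))
    for q in models.masks_of("grip_center",p)[:1]+models.masks_of("lever",p)[:1]:
        m=q["mask"]&(p["depth"]>0);rr,cc=np.nonzero(m);print("mask",q["confidence"],q["position"],m.sum(),rr.min(),rr.max(),cc.min(),cc.max())
E
```

```text
pics
{'t': 0.0, 'joints': array([-75.3506,   9.1139,  91.5741,   0.0009,  79.4227, -12.0366]), 'joint_vel': array([-0.0922,  0.0028,  0.0569, -0.0246, -0.0136,  0.0641]), 'joint_efforts': array([  0.0006, -39.6005, -33.1426,  -0.0001,   0.0083,   0.    ]), 'eef_pos': array([ 0.2581, -0.5131,  0.2303]), 'eef_rot': array([[ 0.8935,  0.4491, -0.0005],
       [ 0.4491, -0.8935,  0.0019],
       [ 0.0004, -0.0019, -1.    ]]), 'force': array([0.0807, 0.1337, 0.5507]), 'moment': array([ 0.0119, -0.0479, -0.0168]), 'grasp_force': 0.0, 'width': 0.08496607663514427}
side [[458.9559   0.     324.5953]
 [  0.     458.9559 197.8048]
 [  0.       0.       1.    ]] [[-0.9976  0.0147 -0.0672  0.5104]
 [-0.0655 -0.5014  0.8628  0.9663]
 [-0.021   0.8651  0.5011  0.7273]
 [ 0.      0.      0.      1.    ]] ['img', 'depth', 'intrinsics', 'T', 'shot']
machine 0.65 [210.6 327. ] [ 0.5911 -0.1482  0.0377]
lever_hinge 0.83 [163.4 326.1] [ 0.5944 -0.1988  0.1627]
grip_center 0.66 [126.7 305.4] [ 0.6298 -0.041   0.3338]
cup 0.58 [196.3 319.2] [ 0.6163 -0.1924  0.059 ]
jug 0.93 [312.5 244.9] [0.7418 0.2563 0.
[... 322 characters left out ...]
       1.    ]] [[ 0.0868  0.9725 -0.2163  0.3082]
 [-0.9962  0.0858 -0.014   0.0999]
 [ 0.0049  0.2166  0.9762  1.4913]
 [ 0.      0.      0.      1.    ]] ['img', 'depth', 'intrinsics', 'T', 'shot']
machine 0.84 [221.4 427.6] [ 0.5992 -0.1958  0.0385]
lever_hinge 0.84 [214.7 441.3] [ 0.5934 -0.204   0.1753]
grip_center 0.76 [182.8 390.8] [ 0.6261 -0.0436  0.3349]
cup 0.63 [213.3 437.1] [ 0.5959 -0.1923  0.1766]
jug 0.55 [164.6 292.1] [0.7488 0.2244 0.0029]
mug 0.86 [185.7 256.5] [0.6719 0.3268 0.0025]
tamper 0.77 [266.3 222.1] [0.4158 0.3958 0.0241]
sugar_jar 0.68 [225.4 218.4] [0.5204 0.4014 0.1202]
mask 0.77 [183.2, 391.5] 543 160 205 383 403
mask 0.82 [191.4, 395.7] 1079 159 218 375 449
```

View pics/side0.png

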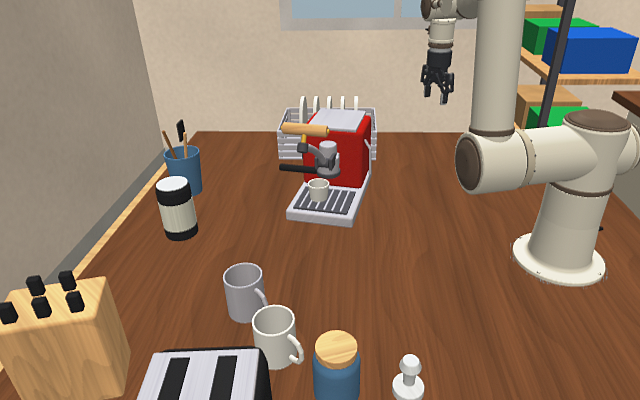

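View pics/top0.png

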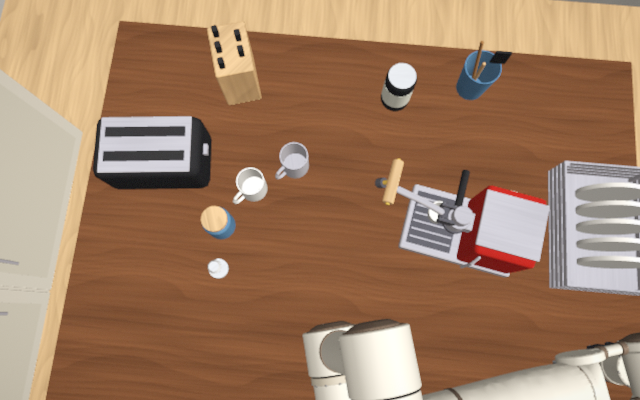

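```bash
python3 - <<'E'
from h import *
from scipy.optimize import least_squares
np.set_printoptions(precision=4,suppress=True)
P=[vision.capture(n) for n in("side","top")]
# bar top points from both clouds
for p in P:
    m=models.masks_of("grip_center",p)[0]["mask"]&(p["depth"]>0)
    m=cv2.erode(m.astype(np.uint8),np.ones((3,3)))>0
    X=np.array([world(p,r,c,p["depth"][r,c]) for r,c in zip(*np.nonzero(m))])
    X=X[X[:,2]>0.27]
    c=X.mean(0);u,s,v=np.linalg.svd(X-c);t=(X-c)@v[0]
    print(len(X),"mean",c,"axis",v[0],"ends",t.min(),t.max(),"zmax",np.percentile(X[:,2],[50,95,99]),"mid",c+v[0]*(t.min()+t.max())/2)
obs={}
for l in("lever_hinge","grip_center","machine"):
    obs[l]=[models.spot_point(l,p)[0]["position"] for p in P]
    f=lambda X:np.concatenate([proj(p,X)-o for p,o in zip(P,obs[l])])
    r=least_squares(f,[0.6,-0.1,0.2]);print(l,r.x,r.fun)
# joint fit: machine x,y,yaw; lever angle 0
def pts(q):
    x,y,a=q;u=np.array([-np.cos(a),-np.sin(a),0]);z=np.array([0,0,1.])
    h=np.array([x,y,.16]);e=.6
    return dict(machine=np.array([x,y,0]),lever_hinge=h,grip_center=h+.23*(np.cos(e)*u+np.sin(e)*z)+.042*(-np.sin(e)*u+np.cos(e)*z))
g=lambda q:np.concatenate([proj(p,pts(q)[l])-o for l in obs for p,o in zip(P,obs[l])])
r=least_squares(g,[.6,-.2,-1.5],loss="soft_l1");print(r.x,np.degrees(r.x[2]),g(r.x));print(pts(r.x))
E
```

```text
403 mean [ 0.6334 -0.0387  0.3282] axis [-0.9823  0.1876  0.001 ] ends -0.05506451149915406 0.05485390684659923 zmax [0.3289 0.3373 0.3385] mid [ 0.6335 -0.0387  0.3282]
384 mean [ 0.6298 -0.0486  0.3351] axis [-0.9812  0.1931 -0.0009] ends -0.05506108945857326 0.05389587117897333 zmax [0.3354 0.3399 0.342 ] mid [ 0.6304 -0.0487  0.3351]
lever_hinge [ 0.6012 -0.2194  0.161 ] [-0.3453 -1.5141  1.4683 -0.1729]
grip_center [ 0.6318 -0.0504  0.3261] [ 0.1175  0.4746 -0.4989  0.0375]
machine [ 0.6054 -0.223  -0.0034] [-0.3149 -1.4286  1.4493 -0.1949]
[ 0.6037 -0.2187 -1.7433] -99.883524992409 [ 0.0917 -2.3659  0.6523 -0.5235  0.0166  0.5538 -0.3109  1.8477 -0.4978
 -0.9859  1.6825 -1.4047]
{'machine': array([ 0.6037, -0.2187,  0.    ]), 'lever_hinge': array([ 0.6037, -0.2187,  0.16  ]), 'grip_center': array([ 0.6322, -0.055 ,  0.3245])}
```

The side view shows the wooden bar at about (row 128, col 304) with the hinge at (163, 326) and the cup on the grid at (190, 318). The top view shows the bar centre at (183, 391) with a clear approach from above. The fit gives a bar centre of about (0.631, -0.050, 0.3245), which matches the stated geometry.

Call:
carry_out(moves=[{"gripper": 1, "delta_pos": [0, 0, -0.667], "rotation": [0, 0, 0]}, {"gripper": 1, "delta_pos": [0, 0, -0.667], "rotation": [0, 0, 0]}, {"gripper": 1, "delta_pos": [0, 0, -0.667], "rotation": [0, 0, -0.437]}, {"gripper": 1, "delta_pos": [0, 0, -0.667], "rotation": [0, 0, -0.437]}, {"gripper": 1, "delta_pos": [0.6, -0.267, -0.667], "rotation": [0, 0, -0.437]}, {"gripper": 1, "delta_pos": [0.6, -0.267, -0.667], "rotation": [0, 0, -0.437]}, {"gripper": 1, "delta_pos": [0.6, -0.267, -0.667], "rotation": [0, 0, -0.437]}, {"gripper": 1, "delta_pos": [0.6, -0.267, -0.667], "rotation": [0, 0, -0.437]}], newtons=40)

```text
t: 2.4
eef_pos: [0.384, -0.3596, 0.4317]
eef_rot: [[0.198, 0.98, 0.001], [0.98, -0.198, -0.0], [-0.0, 0.001, -1.0]]
force: [-0.2, -0.7, -0.1]
width: -0.0
grasp_force: 0.0
```

```bash
cat >> h.py <<'E'
np.set_printoptions(precision=4,suppress=True)
C=np.array([.631,-.050,.3245]);U=np.array([.190,.982,0]);H=C-.1661*U;H[2]=.16
R0=np.column_stack([U/np.linalg.norm(U),[.982,-.19,0],[0,0,-1]])
def to(target,s=None,rot=True):
    from scipy.spatial.transform import Rotation as Ro
    s=s or env.state();R=np.array(s["eef_rot"])
    return R.T@(np.array(target)-s["eef_pos"])/.3, Ro.from_matrix(R.T@R0).as_rotvec(degrees=True)/120
def bar(th,d):
    e=.6-th;return H+U*(.23*np.cos(e)-(.042-d)*np.sin(e))+np.array([0,0,.23*np.sin(e)+(.042-d)*np.cos(e)])
E
python3 -c "
from h import *
s=env.state();print(s['t'],s['eef_pos'],s['force'],s['width'],s['joints']);print(to([.631,-.05,.40],s))"
```

```text
2.4 [ 0.384  -0.3596  0.4317] [-0.1896 -0.6912 -0.0589] -1.1064279398904001e-05 [-56.299   -0.962   79.8317   0.0139 101.0965 -44.8935]
(array([1.1744, 0.6028, 0.1056]), array([ 0.0003,  0.0001, -0.0038]))
```

Call:
carry_out(moves=[{"gripper": 1, "delta_pos": [0.98, 0.603, 0], "rotation": [0, 0, -0.004]}, {"gripper": 1, "delta_pos": [0.98, 0.603, 0], "rotation": [0, 0, -0.004]}, {"gripper": 1, "delta_pos": [0.98, 0.603, 0], "rotation": [0, 0, -0.004]}, {"gripper": 1, "delta_pos": [0.98, 0.603, 0], "rotation": [0, 0, -0.004]}, {"gripper": 1, "delta_pos": [0.98, 0.603, 0], "rotation": [0, 0, -0.004]}, {"gripper": 1, "delta_pos": [0.98, 0.603, 0], "rotation": [0, 0, -0.004]}, {"gripper": 1, "delta_pos": [0.98, 0.603, 0], "rotation": [0, 0, -0.004]}, {"gripper": 1, "delta_pos": [0.98, 0.603, 0], "rotation": [0, 0, -0.004]}])

```text
t: 3.2
eef_pos: [0.6225, -0.1057, 0.4298]
eef_rot: [[0.189, 0.982, -0.001], [0.982, -0.189, 0.002], [0.002, -0.001, -1.0]]
force: [-0.5, -1.7, -0.6]
width: -0.0
grasp_force: 0.0
```

```bash
python3 -c "
from h import *
s=env.state();print(s['t'],s['eef_pos'],s['force'],s['width'],s['joints']);print(to([.631,-.05,.37],s))"
```

```text
3.2 [ 0.6225 -0.1057  0.4298] [-0.4926 -1.6852 -0.6205] -2.931744858642779e-05 [-20.6411  15.5082  62.0168   0.1087 102.5736  -9.7194]
(array([ 0.1874, -0.0069,  0.1998]), array([-0.0007, -0.001 ,  0.0004]))
```

Call:
carry_out(moves=[{"gripper": 1, "delta_pos": [0.194, 0, 0.2], "rotation": [0, 0, 0]}, {"gripper": 1, "delta_pos": [0.194, 0, 0.2], "rotation": [0, 0, 0]}, {"gripper": 1, "delta_pos": [0.194, 0, 0.2], "rotation": [0, 0, 0]}, {"gripper": 1, "delta_pos": [0.194, 0, 0.2], "rotation": [0, 0, 0]}, {"gripper": 1, "delta_pos": [0.194, 0, 0.2], "rotation": [0, 0, 0]}, {"gripper": 1, "delta_pos": [0.194, 0, 0.2], "rotation": [0, 0, 0]}, {"gripper": 1, "delta_pos": [0.194, 0, 0.2], "rotation": [0, 0, 0]}, {"gripper": 1, "delta_pos": [0.194, 0, 0.2], "rotation": [0, 0, 0]}])

```text
t: 4.0
eef_pos: [0.6315, -0.0539, 0.3721]
eef_rot: [[0.196, 0.981, 0.001], [0.981, -0.196, -0.0], [-0.0, 0.001, -1.0]]
force: [-0.7, -0.6, 0.8]
width: 0.0002
grasp_force: 0.0
```

```bash
python3 -c "
from h import *
s=env.state();print(s['t'],s['eef_pos'],s['force'],s['moment']);print(to(C+[0,0,.014],s))
p=vision.capture('side');cv2.imwrite('pics/s1.png',cv2.resize(p['img'][60:200,220:400,::-1],None,fx=4,fy=4,interpolation=2))
p=vision.capture('top');
m=models.masks_of('grip_center',p)[0];print(m['confidence'],m['position'])
a=p['img'][120:240,320:460,::-1];cv2.imwrite('pics/t1.png',cv2.resize(a,None,fx=4,fy=4))
for i in range(4): vision.capture('top'); print(env.state()['force'])"
```

```text
4.0 [ 0.6315 -0.0539  0.3721] [-0.687  -0.5765  0.78  ] [0.0181 0.01   0.0238]
(array([ 0.0123, -0.0044,  0.112 ]), array([ 0.0005,  0.0001, -0.003 ]))
0.55 [186.6, 387.9]
[-0.574   0.1846 -0.218 ]
[-0.2258  0.2402  0.2529]
[-0.3603 -0.2246 -0.8298]
[ 0.3955  0.3899 -0.4592]
```

View pics/s1.png

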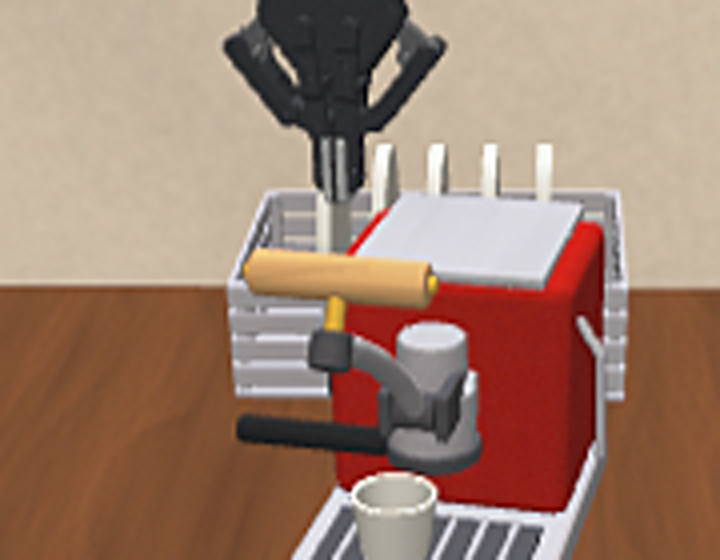

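The crop shows the shut fingertips at (197, 338), centred above the bar's top at (258, 340), as planned. I'll descend slowly in free air next and check how smooth the rows are.

Call:
carry_out(moves=[{"gripper": 1, "delta_pos": [0.01, 0, 0.012], "rotation": [0, 0, 0]}, {"gripper": 1, "delta_pos": [0.02, 0, 0.024], "rotation": [0, 0, 0]}, {"gripper": 1, "delta_pos": [0.03, 0, 0.036], "rotation": [0, 0, 0]}, {"gripper": 1, "delta_pos": [0.03, 0, 0.048], "rotation": [0, 0, 0]}, {"gripper": 1, "delta_pos": [0.03, 0, 0.06], "rotation": [0, 0, 0]}, {"gripper": 1, "delta_pos": [0.03, 0, 0.072], "rotation": [0, 0, 0]}, {"gripper": 1, "delta_pos": [0.03, 0, 0.084], "rotation": [0, 0, 0]}])

```text
t: 5.05
eef_pos: [0.6332, -0.0445, 0.3459]
eef_rot: [[0.195, 0.981, -0.0], [0.981, -0.195, -0.0], [-0.0, -0.0, -1.0]]
force: [-0.0, -0.4, 1.0]
width: -0.0
grasp_force: 0.0
```

```bash
cat >> h.py <<'E'
def rz(s): d=np.array(s["eef_pos"])-H; return np.array([d@U,d@R0[:,1],s["eef_pos"][2]])
E
python3 -c "
from h import *
s=env.state();print(s['t'],s['eef_pos'],rz(s),s['force'],s['joint_vel'],s['joints'],s['joint_efforts'])
from scipy.integrate import solve_ivp
# model: quasi-static tables
for m in (.7,1.2,1.7):
  for th in (0,.25,.5,.75,.95):
    e=.6-th; g=m*9.81*.11*np.cos(e)+.12*9.81*.23*np.cos(e); t=3.19+1.66*th-g
    a=.23*np.cos(e)-.02*np.sin(e)
    print(m,th,'hold F',round(t/a,1),'w at 4N',round((t-4*a)/12,3),'w at 5N',round((t-5*a)/12,3),'a',round(a,3))
"
```

```text
5.05 [ 0.6332 -0.0445  0.3459] [0.172  0.0011 0.3459] [-0.0359 -0.3957  1.049 ] [-0.0975  0.1222  3.6559  0.1021 -3.9853  0.0081] [-14.9063  15.3877  71.4082  -0.0007  93.206   -3.6352] [  0.0535 -45.2781 -34.6094   0.0017   0.0736  -0.0001]
0.7 0 hold F 13.1 w at 4N 0.136 w at 5N 0.121 a 0.179
0.7 0.25 hold F 12.6 w at 4N 0.15 w at 5N 0.133 a 0.209
0.7 0.5 hold F 13.2 w at 4N 0.174 w at 5N 0.155 a 0.227
0.7 0.75 hold F 14.8 w at 4N 0.208 w at 5N 0.189 a 0.23
0.7 0.95 hold F 17.1 w at 4N 0.243 w at 5N 0.224 a 0.223
1.2 0 hold F 10.6 w at 4N 0.099 w at 5N 0.084 a 0.179
1.2 0.25 hold F 10.2 w at 4N 0.108 w at 5N 0.091 a 0.209
1.2 0.5 hold F 10.9 w at 4N 0.13 w at 5N 0.111 a 0.227
1.2 0.75 hold F 12.5 w at 4N 0.164 w at 5N 0.145 a 0.23
1.2 0.95 hold F 14.8 w at 4N 0.2 w at 5N 0.182 a 0.223
1.7 0 hold F 8.1 w at 4N 0.062 w at 5N 0.047 a 0.179
1.7 0.25 hold F 7.8 w at 4N 0.066 w at 5N 0.048 a 0.209
1.7 0.5 hold F 8.5 w at 4N 0.085 w at 5N 0.066 a 0.227
1.7 0.75 hold F 10.2 w at 4N 0.119 w at 5N 0.1 a 0.23
1.7 0.95 hold F 12.5 w at 4N 0.158 w at 5N 0.14 a 0.223
```

```bash
cat > sim.py <<'E'
from h import *
def step(th,z,m,dt):
    e=.6-th;d=.042-(z-.014-.16-.23*np.sin(e))/np.cos(e)
    N=0 if d<0 else 400*min(d,.032)+max(0,d-.032)*8000
    F=N/np.cos(e);a=.23*np.cos(e)-(.042-np.clip(d,0,.032))*np.sin(e)
    tau=3.19+1.66*th-(m*9.81*.11+.12*9.81*.23)*np.cos(e)
    w=(F*a-tau)/12
    return np.clip(th+w*dt,0,.95),F,np.clip(d,0,.032),a,w
E
python3 - <<'E'
from sim import *
for m in (.7,1.2,1.7):
    th=0;z=.346;print("m",m)
    for k,v in enumerate([.024]*8+[.018]*2+[.015]*3+[.012]*2):
        Fm=0
        for i in range(1600):
            z-=v*.0005
            if k==14 and z<.113: z+=v*.0005
            th,F,d,a,w=step(th,z,m,.0005);Fm=max(F,Fm)
        print(k,v,"z %.4f th %.3f d %.4f F %.1f max %.1f r %.4f w %.3f"%(z,th,d,F,Fm,a,w))
E
```

```text
m 0.7
0 0.024 z 0.3268 th 0.000 d 0.0142 F 6.9 max 6.9 r 0.1741 w -0.095
1 0.024 z 0.3076 th 0.022 d 0.0320 F 20.8 max 20.8 r 0.1871 w 0.128
2 0.024 z 0.2884 th 0.121 d 0.0320 F 19.7 max 20.8 r 0.1995 w 0.120
3 0.024 z 0.2692 th 0.215 d 0.0320 F 19.0 max 19.7 r 0.2094 w 0.114
4 0.024 z 0.2500 th 0.304 d 0.0320 F 18.6 max 19.0 r 0.2171 w 0.110
5 0.024 z 0.2308 th 0.391 d 0.0320 F 18.5 max 18.6 r 0.2229 w 0.107
6 0.024 z 0.2116 th 0.476 d 0.0320 F 18.6 max 18.6 r 0.2270 w 0.105
7 0.024 z 0.1924 th 0.560 d 0.0320 F 18.9 max 18.9 r 0.2294 w 0.104
8 0.018 z 0.1780 th 0.623 d 0.0320 F 18.0 max 18.9 r 0.2302 w 0.078
9 0.018 z 0.1636 th 0.686 d 0.0320 F 18.4 max 18.4 r 0.2300 w 0.078
10 0.015 z 0.1516 th 0.738 d 0.0320 F 18.2 max 18.4 r 0.2292 w 0.065
11 0.015 z 0.1396 th 0.790 d 0.0320 F 18.8 max 18.8 r 0.2277 w 0.066
12 0.015 z 0.1276 th 0.843 d 0.0320 F 19.4 max 19.4 r 0.2256 w 0.066
13 0.012 z 0.1180 th 0.886 d 0.0320 F 19.3 max 19.4 r 0.2235 w 0.054
14 0.012 z 0.1130 th 0.910 d 0.0320 F 16.8 max 19.7 r 0.2221 w 0.000
m 1.2
0 0.024 z 0.3268 th 0.000 d 0.0142 F 6.9 max 6.9 r 0.1741 w -0.0
[... 1289 characters left out ...]
 0.2173 w 0.110
5 0.024 z 0.2308 th 0.394 d 0.0320 F 13.8 max 13.8 r 0.2231 w 0.107
6 0.024 z 0.2116 th 0.479 d 0.0320 F 13.9 max 13.9 r 0.2271 w 0.105
7 0.024 z 0.1924 th 0.563 d 0.0320 F 14.3 max 14.3 r 0.2295 w 0.104
8 0.018 z 0.1780 th 0.626 d 0.0320 F 13.3 max 14.2 r 0.2302 w 0.078
9 0.018 z 0.1636 th 0.688 d 0.0320 F 13.8 max 13.8 r 0.2300 w 0.078
10 0.015 z 0.1516 th 0.741 d 0.0320 F 13.6 max 13.8 r 0.2291 w 0.065
11 0.015 z 0.1396 th 0.793 d 0.0320 F 14.2 max 14.2 r 0.2277 w 0.066
12 0.015 z 0.1276 th 0.846 d 0.0320 F 14.8 max 14.8 r 0.2255 w 0.066
13 0.012 z 0.1180 th 0.888 d 0.0320 F 14.7 max 14.8 r 0.2233 w 0.053
14 0.012 z 0.1130 th 0.918 d 0.0305 F 12.9 max 15.1 r 0.2221 w 0.012
```

Call:
carry_out(moves=[{"gripper": 1, "delta_pos": [0.001, 0, 0.008]}, {"gripper": 1, "delta_pos": [0.002, 0, 0.016]}, {"gripper": 1, "delta_pos": [0.003, 0, 0.024]}, {"gripper": 1, "delta_pos": [0.004, 0, 0.032]}, {"gripper": 1, "delta_pos": [0.005, 0, 0.04]}, {"gripper": 1, "delta_pos": [0.006, 0, 0.048]}, {"gripper": 1, "delta_pos": [0.007, 0, 0.056]}, {"gripper": 1, "delta_pos": [0.008, 0, 0.064]}])

```text
validation failed for argument at $.mo...
```

```bash
python3 -c "
from h import *
s=env.state();print(s['t'],rz(s),s['force'],s['moment'],s['joint_vel'])"
```

```text
5.05 [0.172  0.0011 0.3459] [-0.0359 -0.3957  1.049 ] [-0.0159  0.0095  0.0106] [-0.0975  0.1222  3.6559  0.1021 -3.9853  0.0081]
```

Rotation has to be included in every row.

Call:
carry_out(moves=[{"gripper": 1, "delta_pos": [0.001, 0, 0.008], "rotation": [0, 0, 0]}, {"gripper": 1, "delta_pos": [0.002, 0, 0.016], "rotation": [0, 0, 0]}, {"gripper": 1, "delta_pos": [0.003, 0, 0.024], "rotation": [0, 0, 0]}, {"gripper": 1, "delta_pos": [0.004, 0, 0.032], "rotation": [0, 0, 0]}, {"gripper": 1, "delta_pos": [0.005, 0, 0.04], "rotation": [0, 0, 0]}, {"gripper": 1, "delta_pos": [0.006, 0, 0.048], "rotation": [0, 0, 0]}, {"gripper": 1, "delta_pos": [0.007, 0, 0.056], "rotation": [0, 0, 0]}, {"gripper": 1, "delta_pos": [0.008, 0, 0.064], "rotation": [0, 0, 0]}])

```text
t: 5.85
eef_pos: [0.6338, -0.042, 0.328]
eef_rot: [[0.195, 0.981, 0.001], [0.981, -0.195, -0.0], [-0.0, 0.001, -1.0]]
force: [-1.8, 1.0, 7.8]
width: -0.0002
grasp_force: 3.5
```

```bash
python3 -c "
from h import *
s=env.state();print(s['t'],rz(s),s['force'],s['moment'],s['joint_vel'])"
```

```text
5.85 [0.1746 0.0012 0.328 ] [-1.849   1.0411  7.7677] [0.1116 0.4068 0.0457] [ 0.332   0.181   2.0218 -0.0807 -2.4522  0.2457]
```

Call:
carry_out(moves=[{"gripper": 1, "delta_pos": [0.003, 0, 0.006], "rotation": [0, 0, 0]}, {"gripper": 1, "delta_pos": [0.006, 0, 0.012], "rotation": [0, 0, 0]}, {"gripper": 1, "delta_pos": [0.009, 0, 0.018], "rotation": [0, 0, 0]}, {"gripper": 1, "delta_pos": [0.012, 0, 0.024], "rotation": [0, 0, 0]}, {"gripper": 1, "delta_pos": [0.015, 0, 0.03], "rotation": [0, 0, 0]}, {"gripper": 1, "delta_pos": [0.018, 0, 0.036], "rotation": [0, 0, 0]}, {"gripper": 1, "delta_pos": [0.021, 0, 0.042], "rotation": [0, 0, 0]}, {"gripper": 1, "delta_pos": [0.024, 0, 0.048], "rotation": [0, 0, 0]}])

```text
t: 6.65
eef_pos: [0.6353, -0.0349, 0.3158]
eef_rot: [[0.195, 0.981, 0.003], [0.981, -0.195, -0.001], [-0.0, 0.003, -1.0]]
force: [-5.9, 1.5, 14.1]
width: 0.0001
grasp_force: 6.9
```

```bash
python3 -c "
from h import *
s=env.state();print(s['t'],rz(s),s['force'],s['moment'],s['joint_vel'])"
```

```text
6.65 [0.1819 0.0013 0.3158] [-5.9338  1.4729 14.0967] [ 0.2572  0.9533 -0.0108] [ 0.9022  0.415   1.3416  0.0163 -1.8317  0.8937]
```

Call:
carry_out(moves=[{"gripper": 1, "delta_pos": [0.0045, -0.001, 0.007], "rotation": [0, 0, 0]}, {"gripper": 1, "delta_pos": [0.009, -0.0012, 0.014], "rotation": [0, 0, 0]}, {"gripper": 1, "delta_pos": [0.0135, -0.0014, 0.021], "rotation": [0, 0, 0]}, {"gripper": 1, "delta_pos": [0.018, -0.0015, 0.028], "rotation": [0, 0, 0]}, {"gripper": 1, "delta_pos": [0.0225, -0.0016, 0.035], "rotation": [0, 0, 0]}, {"gripper": 1, "delta_pos": [0.027, -0.0017, 0.042], "rotation": [0, 0, 0]}, {"gripper": 1, "delta_pos": [0.0315, -0.0018, 0.049], "rotation": [0, 0, 0]}, {"gripper": 1, "delta_pos": [0.036, -0.002, 0.056], "rotation": [0, 0, 0]}])

```text
t: 7.45
eef_pos: [0.6373, -0.0244, 0.3008]
eef_rot: [[0.195, 0.981, 0.005], [0.981, -0.195, -0.002], [-0.001, 0.006, -1.0]]
force: [-6.3, 1.4, 18.7]
width: 0.0002
grasp_force: 9.3
```

```bash
python3 -c "
from h import *
s=env.state();print(s['t'],rz(s),s['force'],s['moment'],s['joint_vel'])"
```

```text
7.45 [0.1925 0.0013 0.3008] [-6.3046  1.4462 18.7048] [0.1334 1.1902 0.0401] [ 1.1409  0.7012  1.6649  0.0558 -2.1817  1.2627]
```

Call:
carry_out(moves=[{"gripper": 1, "delta_pos": [0.0035, -0.0005, 0.006], "rotation": [0, 0, 0]}, {"gripper": 1, "delta_pos": [0.007, -0.001, 0.012], "rotation": [0, 0, 0]}, {"gripper": 1, "delta_pos": [0.0105, -0.0013, 0.018], "rotation": [0, 0, 0]}, {"gripper": 1, "delta_pos": [0.014, -0.0016, 0.024], "rotation": [0, 0, 0]}, {"gripper": 1, "delta_pos": [0.0175, -0.002, 0.03], "rotation": [0, 0, 0]}, {"gripper": 1, "delta_pos": [0.021, -0.0023, 0.036], "rotation": [0, 0, 0]}, {"gripper": 1, "delta_pos": [0.0245, -0.0026, 0.042], "rotation": [0, 0, 0]}, {"gripper": 1, "delta_pos": [0.028, -0.003, 0.048], "rotation": [0, 0, 0]}])

```text
t: 8.25
eef_pos: [0.6388, -0.0159, 0.2864]
eef_rot: [[0.195, 0.981, 0.007], [0.981, -0.195, -0.001], [0.0, 0.007, -1.0]]
force: [-3.5, 1.1, 17.6]
width: 0.0002
grasp_force: 8.8
```

Call:
carry_out(moves=[{"gripper": 1, "delta_pos": [0.0035, -0.0003, 0.006], "rotation": [0, 0, 0]}, {"gripper": 1, "delta_pos": [0.007, -0.0006, 0.012], "rotation": [0, 0, 0]}, {"gripper": 1, "delta_pos": [0.0105, -0.0009, 0.018], "rotation": [0, 0, 0]}, {"gripper": 1, "delta_pos": [0.014, -0.0012, 0.024], "rotation": [0, 0, 0]}, {"gripper": 1, "delta_pos": [0.0175, -0.0014, 0.03], "rotation": [0, 0, 0]}, {"gripper": 1, "delta_pos": [0.021, -0.0016, 0.036], "rotation": [0, 0, 0]}, {"gripper": 1, "delta_pos": [0.0245, -0.0018, 0.042], "rotation": [0, 0, 0]}, {"gripper": 1, "delta_pos": [0.028, -0.002, 0.048], "rotation": [0, 0, 0]}])

```text
t: 9.05
eef_pos: [0.6403, -0.008, 0.2719]
eef_rot: [[0.195, 0.981, 0.008], [0.981, -0.195, -0.002], [-0.0, 0.008, -1.0]]
force: [-2.7, 0.9, 16.3]
width: 0.0004
grasp_force: 8.4
```

```bash
python3 -c "
from h import *
s=env.state();print(s['t'],rz(s),s['force'],s['moment'],s['joint_vel'],s['eef_rot'])"
```

```text
9.05 [0.2092 0.0011 0.2719] [-2.6772  0.8914 16.2522] [-0.0154  0.4468 -0.0239] [ 0.865   0.7636  1.2133  0.0511 -1.8576  0.9363] [[ 0.1954  0.9807  0.0078]
 [ 0.9807 -0.1954 -0.0019]
 [-0.0004  0.008  -1.    ]]
```

Call:
carry_out(moves=[{"gripper": 1, "delta_pos": [0.0025, -0.0002, 0.007], "rotation": [0.001, 0, 0]}, {"gripper": 1, "delta_pos": [0.005, -0.0004, 0.014], "rotation": [0.001, 0, 0]}, {"gripper": 1, "delta_pos": [0.0075, -0.0006, 0.021], "rotation": [0.002, 0, 0]}, {"gripper": 1, "delta_pos": [0.01, -0.0008, 0.028], "rotation": [0.002, 0, 0]}, {"gripper": 1, "delta_pos": [0.0125, -0.001, 0.035], "rotation": [0.003, 0, 0]}, {"gripper": 1, "delta_pos": [0.015, -0.0012, 0.042], "rotation": [0.003, 0, 0]}, {"gripper": 1, "delta_pos": [0.0175, -0.0014, 0.049], "rotation": [0.004, 0, 0]}, {"gripper": 1, "delta_pos": [0.02, -0.0016, 0.056], "rotation": [0.004, 0, 0]}])

```text
t: 9.85
eef_pos: [0.6414, -0.0017, 0.2554]
eef_rot: [[0.195, 0.981, 0.001], [0.981, -0.195, 0.0], [0.0, 0.0, -1.0]]
force: [-1.5, 0.6, 18.2]
width: -0.0002
grasp_force: 8.8
```

Call:
carry_out(moves=[{"gripper": 1, "delta_pos": [0.0024, -0.0002, 0.007], "rotation": [0, 0, 0]}, {"gripper": 1, "delta_pos": [0.0048, -0.0004, 0.014], "rotation": [0, 0, 0]}, {"gripper": 1, "delta_pos": [0.0072, -0.0006, 0.021], "rotation": [0, 0, 0]}, {"gripper": 1, "delta_pos": [0.0096, -0.0008, 0.028], "rotation": [0, 0, 0]}, {"gripper": 1, "delta_pos": [0.012, -0.001, 0.035], "rotation": [0, 0, 0]}, {"gripper": 1, "delta_pos": [0.0144, -0.0012, 0.042], "rotation": [0, 0, 0]}, {"gripper": 1, "delta_pos": [0.0168, -0.0014, 0.049], "rotation": [0, 0, 0]}, {"gripper": 1, "delta_pos": [0.019, -0.0016, 0.056], "rotation": [0, 0, 0]}])

```text
t: 10.65
eef_pos: [0.6424, 0.0037, 0.2387]
eef_rot: [[0.195, 0.981, 0.002], [0.981, -0.195, -0.0], [0.0, 0.002, -1.0]]
force: [-0.4, -0.7, 17.0]
width: -0.0003
grasp_force: 8.6
```

```bash
python3 -c "
from h import *
s=env.state();print(s['t'],rz(s),s['force'],s['moment'],s['joint_vel'],s['eef_rot'])"
```

```text
10.65 [0.2211 0.001  0.2387] [-0.4222 -0.7452 17.0338] [0.0369 0.1151 0.0028] [ 0.6521  0.8681  1.3263 -0.0187 -2.2607  0.6633] [[ 0.1953  0.9807  0.0015]
 [ 0.9807 -0.1953 -0.0002]
 [ 0.0001  0.0015 -1.    ]]
```

Call:
carry_out(moves=[{"gripper": 1, "delta_pos": [0.0016, -0.0001, 0.007], "rotation": [0, 0, 0]}, {"gripper": 1, "delta_pos": [0.0032, -0.0002, 0.014], "rotation": [0, 0, 0]}, {"gripper": 1, "delta_pos": [0.0048, -0.0003, 0.021], "rotation": [0, 0, 0]}, {"gripper": 1, "delta_pos": [0.0064, -0.0004, 0.028], "rotation": [0, 0, 0]}, {"gripper": 1, "delta_pos": [0.008, -0.0005, 0.035], "rotation": [0, 0, 0]}, {"gripper": 1, "delta_pos": [0.0096, -0.0006, 0.042], "rotation": [0, 0, 0]}, {"gripper": 1, "delta_pos": [0.0112, -0.0007, 0.049], "rotation": [0, 0, 0]}, {"gripper": 1, "delta_pos": [0.013, -0.0008, 0.056], "rotation": [0, 0, 0]}])

```text
t: 11.45
eef_pos: [0.6431, 0.0077, 0.222]
eef_rot: [[0.195, 0.981, 0.002], [0.981, -0.195, -0.0], [0.0, 0.002, -1.0]]
force: [0.4, 0.3, 17.4]
width: -0.0002
grasp_force: 8.7
```

Call:
carry_out(moves=[{"gripper": 1, "delta_pos": [0.0012, -0.0001, 0.007], "rotation": [0, 0, 0]}, {"gripper": 1, "delta_pos": [0.0024, -0.0002, 0.014], "rotation": [0, 0, 0]}, {"gripper": 1, "delta_pos": [0.0036, -0.0003, 0.021], "rotation": [0, 0, 0]}, {"gripper": 1, "delta_pos": [0.0048, -0.0004, 0.028], "rotation": [0, 0, 0]}, {"gripper": 1, "delta_pos": [0.006, -0.0005, 0.035], "rotation": [0, 0, 0]}, {"gripper": 1, "delta_pos": [0.0072, -0.0006, 0.042], "rotation": [0, 0, 0]}, {"gripper": 1, "delta_pos": [0.0084, -0.0007, 0.049], "rotation": [0, 0, 0]}, {"gripper": 1, "delta_pos": [0.0096, -0.0008, 0.056], "rotation": [0, 0, 0]}])

```text
t: 12.25
eef_pos: [0.6436, 0.0104, 0.2053]
eef_rot: [[0.195, 0.981, 0.003], [0.981, -0.195, -0.0], [0.0, 0.003, -1.0]]
force: [0.1, -0.1, 15.8]
width: -0.0002
grasp_force: 8.8
```

Call:
carry_out(moves=[{"gripper": 1, "delta_pos": [0.0008, 0, 0.006], "rotation": [0, 0, 0]}, {"gripper": 1, "delta_pos": [0.0016, 0, 0.012], "rotation": [0, 0, 0]}, {"gripper": 1, "delta_pos": [0.0024, 0, 0.018], "rotation": [0, 0, 0]}, {"gripper": 1, "delta_pos": [0.0032, 0, 0.024], "rotation": [0, 0, 0]}, {"gripper": 1, "delta_pos": [0.004, 0, 0.03], "rotation": [0, 0, 0]}, {"gripper": 1, "delta_pos": [0.0048, 0, 0.036], "rotation": [0, 0, 0]}, {"gripper": 1, "delta_pos": [0.0054, 0, 0.042], "rotation": [0, 0, 0]}, {"gripper": 1, "delta_pos": [0.006, 0, 0.048], "rotation": [0, 0, 0]}])

```text
t: 13.05
eef_pos: [0.6439, 0.012, 0.1907]
eef_rot: [[0.195, 0.981, 0.002], [0.981, -0.195, -0.0], [0.0, 0.003, -1.0]]
force: [0.0, -0.9, 17.6]
width: 0.0001
grasp_force: 8.5
```

```bash
python3 -c "
from h import *
s=env.state();print(s['t'],rz(s),s['force'],s['moment'],s['joint_vel'],s['eef_rot'])"
```

```text
13.05 [0.2295 0.0009 0.1907] [ 0.0487 -0.9102 17.6253] [-0.0488 -0.0157  0.0463] [ 0.1682  0.9228  0.9138 -0.1419 -1.8257 -0.0003] [[ 0.1954  0.9807  0.0025]
 [ 0.9807 -0.1954 -0.0004]
 [ 0.      0.0025 -1.    ]]
```

Call:
carry_out(moves=[{"gripper": 1, "delta_pos": [0.0003, 0, 0.005], "rotation": [0, 0, 0]}, {"gripper": 1, "delta_pos": [0.0006, 0, 0.01], "rotation": [0, 0, 0]}, {"gripper": 1, "delta_pos": [0.001, 0, 0.015], "rotation": [0, 0, 0]}, {"gripper": 1, "delta_pos": [0.0012, 0, 0.02], "rotation": [0, 0, 0]}, {"gripper": 1, "delta_pos": [0.0014, 0, 0.025], "rotation": [0, 0, 0]}, {"gripper": 1, "delta_pos": [0.0016, 0, 0.03], "rotation": [0, 0, 0]}, {"gripper": 1, "delta_pos": [0.0018, 0, 0.035], "rotation": [0, 0, 0]}, {"gripper": 1, "delta_pos": [0.002, 0, 0.04], "rotation": [0, 0, 0]}])

```text
t: 13.85
eef_pos: [0.644, 0.0126, 0.1786]
eef_rot: [[0.195, 0.981, 0.002], [0.981, -0.195, -0.0], [0.0, 0.002, -1.0]]
force: [-0.1, -0.5, 16.8]
width: -0.0001
grasp_force: 8.4
```

Call:
carry_out(moves=[{"gripper": 1, "delta_pos": [0, 0, 0.005], "rotation": [0, 0, 0]}, {"gripper": 1, "delta_pos": [0, 0, 0.01], "rotation": [0, 0, 0]}, {"gripper": 1, "delta_pos": [0, 0, 0.015], "rotation": [0, 0, 0]}, {"gripper": 1, "delta_pos": [0, 0, 0.02], "rotation": [0, 0, 0]}, {"gripper": 1, "delta_pos": [0, 0, 0.025], "rotation": [0, 0, 0]}, {"gripper": 1, "delta_pos": [0, 0, 0.03], "rotation": [0, 0, 0]}, {"gripper": 1, "delta_pos": [0, 0, 0.035], "rotation": [0, 0, 0]}, {"gripper": 1, "delta_pos": [0, 0, 0.04], "rotation": [0, 0, 0]}])

```text
t: 14.65
eef_pos: [0.644, 0.0126, 0.1667]
eef_rot: [[0.195, 0.981, 0.002], [0.981, -0.195, -0.0], [0.0, 0.002, -1.0]]
force: [0.5, -0.5, 16.2]
width: 0.0
grasp_force: 8.6
```

Call:
carry_out(moves=[{"gripper": 1, "delta_pos": [-0.0003, 0, 0.005], "rotation": [0, 0, 0]}, {"gripper": 1, "delta_pos": [-0.0006, 0, 0.01], "rotation": [0, 0, 0]}, {"gripper": 1, "delta_pos": [-0.001, 0, 0.015], "rotation": [0, 0, 0]}, {"gripper": 1, "delta_pos": [-0.0013, 0, 0.02], "rotation": [0, 0, 0]}, {"gripper": 1, "delta_pos": [-0.0016, 0, 0.025], "rotation": [0, 0, 0]}, {"gripper": 1, "delta_pos": [-0.002, 0, 0.03], "rotation": [0, 0, 0]}, {"gripper": 1, "delta_pos": [-0.0023, 0, 0.035], "rotation": [0, 0, 0]}, {"gripper": 1, "delta_pos": [-0.0026, 0, 0.04], "rotation": [0, 0, 0]}])

```text
t: 15.45
eef_pos: [0.6439, 0.0119, 0.1547]
eef_rot: [[0.195, 0.981, 0.002], [0.981, -0.195, -0.0], [0.0, 0.002, -1.0]]
force: [-0.3, -0.8, 17.5]
width: 0.0004
grasp_force: 8.8
```

```bash
python3 -c "
from h import *
s=env.state();print(s['t'],rz(s),s['force'],s['moment'],s['joint_vel'],s['eef_rot'])"
```

```text
15.45 [0.2294 0.0009 0.1547] [-0.3068 -0.816  17.4731] [-0.0676 -0.026  -0.0071] [-0.0397  0.893   0.6845 -0.0334 -1.6538  0.0166] [[ 0.1954  0.9807  0.0025]
 [ 0.9807 -0.1954 -0.0003]
 [ 0.0002  0.0025 -1.    ]]
```

Call:
carry_out(moves=[{"gripper": 1, "delta_pos": [-0.0005, 0, 0.005], "rotation": [0, 0, 0]}, {"gripper": 1, "delta_pos": [-0.001, 0, 0.01], "rotation": [0, 0, 0]}, {"gripper": 1, "delta_pos": [-0.0015, 0, 0.015], "rotation": [0, 0, 0]}, {"gripper": 1, "delta_pos": [-0.002, 0, 0.02], "rotation": [0, 0, 0]}, {"gripper": 1, "delta_pos": [-0.0026, 0, 0.025], "rotation": [0, 0, 0]}, {"gripper": 1, "delta_pos": [-0.0032, 0, 0.03], "rotation": [0, 0, 0]}, {"gripper": 1, "delta_pos": [-0.0038, 0, 0.035], "rotation": [0, 0, 0]}, {"gripper": 1, "delta_pos": [-0.0044, 0, 0.04], "rotation": [0, 0, 0]}])

```text
t: 16.25
eef_pos: [0.6437, 0.0107, 0.1428]
eef_rot: [[0.195, 0.981, 0.003], [0.981, -0.195, -0.0], [0.0, 0.003, -1.0]]
force: [0.2, -0.6, 17.9]
width: -0.0002
grasp_force: 9.0
```

Call:
carry_out(moves=[{"gripper": 1, "delta_pos": [-0.0007, 0.0001, 0.005], "rotation": [0, 0, 0]}, {"gripper": 1, "delta_pos": [-0.0014, 0.0001, 0.01], "rotation": [0, 0, 0]}, {"gripper": 1, "delta_pos": [-0.0021, 0.0001, 0.015], "rotation": [0, 0, 0]}, {"gripper": 1, "delta_pos": [-0.0028, 0.0002, 0.02], "rotation": [0, 0, 0]}, {"gripper": 1, "delta_pos": [-0.0036, 0.0002, 0.025], "rotation": [0, 0, 0]}, {"gripper": 1, "delta_pos": [-0.0044, 0.0002, 0.03], "rotation": [0, 0, 0]}, {"gripper": 1, "delta_pos": [-0.0052, 0.0003, 0.035], "rotation": [0, 0, 0]}, {"gripper": 1, "delta_pos": [-0.006, 0.0003, 0.04], "rotation": [0, 0, 0]}])

```text
t: 17.05
eef_pos: [0.6433, 0.0088, 0.1309]
eef_rot: [[0.195, 0.981, 0.002], [0.981, -0.195, -0.0], [0.0, 0.002, -1.0]]
force: [-1.8, -1.1, 18.6]
width: -0.0001
grasp_force: 9.4
```

Call:
carry_out(moves=[{"gripper": 1, "delta_pos": [-0.0008, 0, 0.004], "rotation": [0, 0, 0]}, {"gripper": 1, "delta_pos": [-0.0016, 0, 0.008], "rotation": [0, 0, 0]}, {"gripper": 1, "delta_pos": [-0.0024, 0, 0.012], "rotation": [0, 0, 0]}, {"gripper": 1, "delta_pos": [-0.0032, 0, 0.016], "rotation": [0, 0, 0]}, {"gripper": 1, "delta_pos": [-0.004, 0, 0.02], "rotation": [0, 0, 0]}, {"gripper": 1, "delta_pos": [-0.0048, 0, 0.024], "rotation": [0, 0, 0]}, {"gripper": 1, "delta_pos": [-0.0056, 0, 0.028], "rotation": [0, 0, 0]}, {"gripper": 1, "delta_pos": [-0.0064, 0, 0.032], "rotation": [0, 0, 0]}])

```text
t: 17.85
eef_pos: [0.643, 0.0068, 0.1212]
eef_rot: [[0.195, 0.981, 0.002], [0.981, -0.195, -0.001], [-0.0, 0.002, -1.0]]
force: [-0.0, -0.2, 18.8]
width: 0.0001
grasp_force: 9.3
```

```bash
python3 -c "
from h import *
s=env.state();print(s['t'],rz(s),s['force'],s['moment'],s['joint_vel'],s['eef_rot'])"
```

```text
17.85 [0.2243 0.001  0.1212] [-0.0147 -0.1657 18.8354] [-0.0758  0.0504 -0.0286] [-0.1399  0.6825  0.4747  0.0117 -1.3067 -0.3835] [[ 0.1954  0.9807  0.0023]
 [ 0.9807 -0.1954 -0.0005]
 [-0.      0.0024 -1.    ]]
```

Call:
carry_out(moves=[{"gripper": 1, "delta_pos": [-0.001, 0, 0.004], "rotation": [0, 0, 0]}, {"gripper": 1, "delta_pos": [-0.002, 0, 0.008], "rotation": [0, 0, 0]}, {"gripper": 1, "delta_pos": [-0.003, 0, 0.012], "rotation": [0, 0, 0]}, {"gripper": 1, "delta_pos": [-0.004, 0, 0.016], "rotation": [0, 0, 0]}, {"gripper": 1, "delta_pos": [-0.005, 0, 0.02], "rotation": [0, 0, 0]}, {"gripper": 1, "delta_pos": [-0.0055, 0, 0.024], "rotation": [0, 0, 0]}, {"gripper": 1, "delta_pos": [-0.0055, 0, 0.024], "rotation": [0, 0, 0]}, {"gripper": 1, "delta_pos": [-0.0055, 0, 0.024], "rotation": [0, 0, 0]}])

```text
t: 18.65
eef_pos: [0.6426, 0.0052, 0.1137]
eef_rot: [[0.195, 0.981, 0.002], [0.981, -0.195, -0.001], [-0.0, 0.002, -1.0]]
force: [1.1, -0.5, 16.6]
width: 0.0002
grasp_force: 8.2
```

```bash
python3 -c "
from sim import *
s=env.state();print(s['t'],rz(s),s['force'])
F=[]
for i in range(8):
  p=vision.capture('side'); s=env.state(); F.append(s['force'])
print(np.mean(F,0),np.std(F,0),rz(s),s['t'])
cv2.imwrite('pics/s2.png',cv2.resize(p['img'][60:230,220:400,::-1],None,fx=3,fy=3))
print(proj(p,H),proj(p,bar(.907,.032)),[m['position'] for m in models.spot_point('grip_center',p)])
p=vision.capture('top');print(proj(p,bar(.907,.032)),[m['position'] for m in models.spot_point('grip_center',p)])
for m in (.7,.85,1.0,1.2,1.4):
  print(m,step(.907,.1145,m,0))
"
```

```text
18.65 [0.2226 0.0009 0.1137] [ 1.1413 -0.4647 16.5539]
[ 0.8494 -0.2509 16.2886] [0.4551 0.3308 0.3395] [0.2226 0.0009 0.1136] 19.05
[162.0491 324.6782] [221.228  302.7214] [[222.0, 301.0]]
[196.9783 362.6902] []
0.7 (np.float64(0.907), np.float64(13.219338424145922), np.float64(0.03150315275865977), np.float64(0.2224183755943021), np.float64(-0.06477060813431938))
0.85 (np.float64(0.907), np.float64(13.219338424145922), np.float64(0.03150315275865977), np.float64(0.2224183755943021), np.float64(-0.05191253193900247))
1.0 (np.float64(0.907), np.float64(13.219338424145922), np.float64(0.03150315275865977), np.float64(0.2224183755943021), np.float64(-0.039054455743685566))
1.2 (np.float64(0.907), np.float64(13.219338424145922), np.float64(0.03150315275865977), np.float64(0.2224183755943021), np.float64(-0.0219103541499297))
1.4 (np.float64(0.907), np.float64(13.219338424145922), np.float64(0.03150315275865977), np.float64(0.2224183755943021), np.float64(-0.0047662525561738))
```

View pics/s2.png

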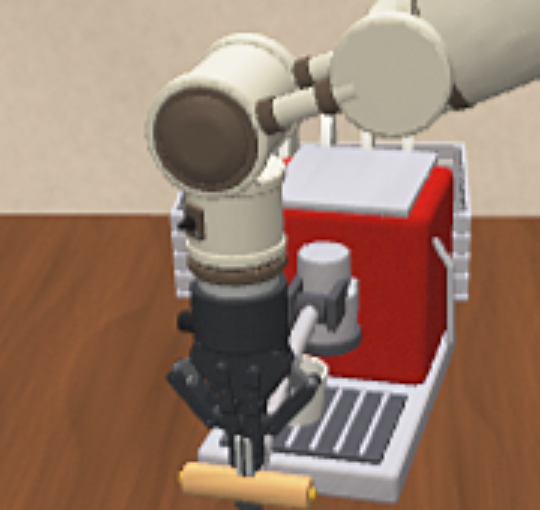

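The picture shows the tips on the bar at crop (465, 247), with the lever drawn down and clear of the cup. The holding force is 16.3 N, so the lever mass is about 0.8 kg. Next I'll plan the rise.

```bash
cat > rise.py <<'E'
from h import *
def tau(th,m): return 3.19+1.66*th-(m*1.0791+.271)*np.cos(.6-th)
def geo(th,d):
    e=.6-th; return .23*np.cos(e)-(.042-d)*np.sin(e), .174+.23*np.sin(e)+(.042-d)*np.cos(e)
def plan(th,F0,Ft,m,T,ramp=.5,rows=8,z0=None):
    """z,r at row ends so that the force goes from F0 to Ft in ramp s"""
    out=[];dt=.001;F=F0
    for i in range(int(rows*T/.1*0+rows*100)):
        t=i*dt;F=F0+(Ft-F0)*min(1,(t+dt)/ramp);e=.6-th
        d=min(.032,F*np.cos(e)/400);r,z=geo(th,d)
        th=max(0,th+(F*r-tau(th,m))/12*dt)
        if (i+1)%100==0: out.append((r,z,th,F))
    return np.array(out)
def run(zs,th,m,zb,d0):
    """simulate commanded z rows (start z zs[0]); real bar offset zb; returns th,F per row"""
    res=[];dt=.001;d=d0
    for a,b in zip(zs[:-1],zs[1:]):
        for k in range(100):
            z=a+(b-a)*(k+1)/100+zb;e=.6-th
            dn=.042-(z-.174-.23*np.sin(e))/np.cos(e);dd=(dn-d)/dt;d=dn
            N=0 if dn<0 else max(0,400*min(dn,.032)+max(0,dn-.032)*8000+15*np.clip(dd,-.2,.2))
            F=N/np.cos(e);r=geo(th,np.clip(dn,0,.032))[0]
            w=(F*r-tau(th,m))/12;th=np.clip(th+w*dt,0,.95)
        res.append((th,F,w))
    return np.array(res),d
E
python3 - <<'E'
from rise import *
P=plan(.910,16.3,4.3,.83,.1,ramp=.5,rows=70)
z0=.1136
for k in (0,1,2,3,4,5,6,7,11,15,19,23,27,31,35,39,43,47,51,55,59,63): print(k+1,P[k], 'units z',round((P[k][1]-z0)/.3,4))
zs=np.r_[z0,P[:60,1]]
for m in(.7,.83,1.0):
    R,d=run(zs,.910,m,0,.032);print(m);print(R[[3,5,7,11,15,23,31,39,47,55]].T)
E
```

```text
1 [ 0.2222  0.1138  0.908  13.9   ] units z 0.0006
2 [ 0.2239  0.1195  0.9018 11.5   ] units z 0.0197
3 [0.2261 0.1273 0.8914 9.1   ] units z 0.0455
4 [0.2283 0.136  0.8768 6.7   ] units z 0.0747
5 [0.2304 0.1458 0.8581 4.3   ] units z 0.1074
6 [0.231  0.1505 0.8375 4.3   ] units z 0.1231
7 [0.2314 0.1552 0.8172 4.3   ] units z 0.1385
8 [0.2317 0.1597 0.7972 4.3   ] units z 0.1538
12 [0.2321 0.1774 0.7206 4.3   ] units z 0.2126
16 [0.2312 0.1941 0.6483 4.3   ] units z 0.2682
20 [0.2293 0.2098 0.5799 4.3   ] units z 0.3207
24 [0.2265 0.2247 0.5148 4.3   ] units z 0.3703
28 [0.2229 0.2388 0.4526 4.3   ] units z 0.4173
32 [0.2186 0.2521 0.3928 4.3   ] units z 0.4616
36 [0.2137 0.2647 0.3351 4.3   ] units z 0.5037
40 [0.2083 0.2767 0.2793 4.3   ] units z 0.5435
44 [0.2023 0.288  0.225  4.3   ] units z 0.5813
48 [0.1959 0.2988 0.172  4.3   ] units z 0.6172
52 [0.189  0.309  0.1201 4.3   ] units z 0.6512
56 [0.1818 0.3186 0.0691 4.3   ] units z 0.6835
60 [0.1741 0.3278 0.0189 4.3   ] units z 0.7141
64 [0.1711 0.3312 0.     4.3   ] units z 0.7254
0.7
[[ 0.8699  0.8297  0.7902  0.7141  0.6421  0.5086  0.3864  0.2728  0.1655
   0.0627]
 [ 6.607   5.0344  4.9676  4.8974  4.8708  4.8653  4.8783  4.8951  4.9128
   4.9317]
 [-0.1782 -0.2006 -0.1954 -0.185  -0.1754 -0.1593 -0.1469 -0.1377 -0.1311
  -0.1264]]
0.83
[[ 0.8725  0.8332  0.7944  0.7192  0.6477  0.5147  0.3927  0.2792  0.1719
   0.0691]
 [ 6.3382  4.6803  4.5559  4.4158  4.3514  4.3069  4.2969  4.2946  4.2941
   4.2938]
 [-0.1724 -0.1965 -0.1924 -0.1834 -0.1745 -0.1589 -0.1468 -0.1377 -0.1311
  -0.1265]]
1.0
[[ 0.8758  0.8379  0.7999  0.7259  0.655   0.5226  0.401   0.2876  0.1803
   0.0775]
 [ 5.9848  4.216   4.017   3.787   3.6739  3.5788  3.538   3.51    3.4844
   3.4579]
 [-0.1649 -0.1913 -0.1887 -0.1814 -0.1733 -0.1584 -0.1465 -0.1376 -0.1311
  -0.1266]]
```

Call:
carry_out(moves=[{"gripper": 1, "delta_pos": [0, 0, -0.004], "rotation": [0, 0, 0]}, {"gripper": 1, "delta_pos": [0.004, 0, -0.022], "rotation": [0, 0, 0]}, {"gripper": 1, "delta_pos": [0.011, 0, -0.046], "rotation": [0, 0, 0]}, {"gripper": 1, "delta_pos": [0.018, 0, -0.074], "rotation": [0, 0, 0]}, {"gripper": 1, "delta_pos": [0.024, 0, -0.1], "rotation": [0, 0, 0]}, {"gripper": 1, "delta_pos": [0.027, -0.0005, -0.119], "rotation": [0, 0, 0]}, {"gripper": 1, "delta_pos": [0.029, -0.0005, -0.1365], "rotation": [0, 0, 0]}, {"gripper": 1, "delta_pos": [0.03, -0.0005, -0.153], "rotation": [0, 0, 0]}])

```text
t: 20.0
eef_pos: [0.6431, 0.0144, 0.1568]
eef_rot: [[0.195, 0.981, -0.001], [0.981, -0.195, 0.0], [0.0, -0.001, -1.0]]
force: [4.5, -1.4, 4.1]
width: 0.0002
grasp_force: 2.4
```

```bash
python3 - <<'E'
from rise import *
s=env.state();q=rz(s);print(s['t'],q,s['force'],s['joint_vel'],s['eef_rot'])
F=s['force'][2]
from scipy.optimize import brentq
zs=.1136+.3*np.array([0,.004,.022,.046,.074,.1,.119,.1365,.153])
for m in (.7,.83,1.0): print(m,run(zs,.91,m,0,.032)[0][-1])
for f in (3.5,F,5): print(f,"th",brentq(lambda th:geo(th,f*np.cos(.6-th)/400)[1]-q[2],.4,.95))
P=plan(.797,4.4,4.3,.83,.1,.5,24);print(np.c_[(P[:,1]-q[2])/.3,(P[:,0]-q[0])/.3])
E
```

```text
20.0 [ 0.2317 -0.0004  0.1568] [ 4.5297 -1.4115  4.1427] [ 0.2269 -2.5593 -2.4053 -0.0305  5.086   0.2203] [[ 0.1955  0.9807 -0.0011]
 [ 0.9807 -0.1955  0.0005]
 [ 0.0003 -0.0011 -1.    ]]
0.7 [ 0.7911  4.9157 -0.1965]
0.83 [ 0.7956  4.486  -0.194 ]
1.0 [ 0.8013  3.9246 -0.1907]
3.5 th 0.8185616346045667
4.142712365772054 th 0.8118849453599362
5 th 0.8029273581892241
[[ 0.0242  0.0005]
 [ 0.0391  0.001 ]
 [ 0.0538  0.0012]
 [ 0.0683  0.0012]
 [ 0.0827  0.0009]
 [ 0.0967  0.0003]
 [ 0.1105 -0.0006]
 [ 0.1241 -0.0016]
 [ 0.1375 -0.0029]
 [ 0.1507 -0.0044]
 [ 0.1638 -0.0061]
 [ 0.1766 -0.008 ]
 [ 0.1893 -0.0101]
 [ 0.2018 -0.0123]
 [ 0.2141 -0.0148]
 [ 0.2262 -0.0174]
 [ 0.2382 -0.0202]
 [ 0.25   -0.0231]
 [ 0.2617 -0.0262]
 [ 0.2731 -0.0294]
 [ 0.2845 -0.0328]
 [ 0.2956 -0.0363]
 [ 0.3067 -0.0399]
 [ 0.3175 -0.0437]]
```

Call:
carry_out(moves=[{"gripper": 1, "delta_pos": [0, 0.0025, -0.0155], "rotation": [0, 0, 0]}, {"gripper": 1, "delta_pos": [0.0005, 0.005, -0.031], "rotation": [0, 0, 0]}, {"gripper": 1, "delta_pos": [0.0005, 0.006, -0.046], "rotation": [0, 0, 0]}, {"gripper": 1, "delta_pos": [0.0005, 0.006, -0.061], "rotation": [0, 0, 0]}, {"gripper": 1, "delta_pos": [0.0005, 0.006, -0.0755], "rotation": [0, 0, 0]}, {"gripper": 1, "delta_pos": [0, 0.006, -0.09], "rotation": [0, 0, 0]}])

```text
t: 20.6
eef_pos: [0.6427, 0.0144, 0.1819]
eef_rot: [[0.195, 0.981, -0.008], [0.981, -0.195, 0.002], [0.0, -0.008, -1.0]]
force: [2.5, -1.1, 4.9]
width: 0.0001
grasp_force: 2.3
```

```bash
cat > now.py <<'E'
from rise import *
from scipy.optimize import brentq
s=env.state();q=rz(s);F=s['force'][2]
print(s['t'],q,s['force'],"M",s['moment'],s['joint_vel'])
def est(f): return brentq(lambda th:geo(th,f*np.cos(.6-th)/400)[1]-q[2],-.1,1)
th=est(F);print("th",est(3.5),th,est(5))
P=plan(th,F,4.2,.83,.1,.8,16)
print(np.c_[-(P[:,1]-q[2])/.3,(P[:,0]-q[0])/.3,P[:,2]])
E
python3 now.py
```

```text
20.6 [ 0.2317 -0.0007  0.1819] [ 2.5067 -1.1469  4.8606] M [-0.0494 -0.5041  0.0297] [-0.1492 -2.0969 -2.0563 -0.1512  4.6891 -0.1002]
th 0.7095813604175336 0.6950081979254413 0.6935103858102636
[[-0.0137 -0.0001  0.6779]
 [-0.0275 -0.0009  0.6609]
 [-0.0412 -0.0018  0.644 ]
 [-0.0548 -0.0031  0.6271]
 [-0.0684 -0.0045  0.6103]
 [-0.0819 -0.0062  0.5936]
 [-0.0954 -0.0082  0.5769]
 [-0.1088 -0.0103  0.5602]
 [-0.1214 -0.0127  0.5437]
 [-0.1338 -0.0152  0.5274]
 [-0.1461 -0.0179  0.5112]
 [-0.1581 -0.0207  0.4953]
 [-0.17   -0.0238  0.4795]
 [-0.1818 -0.0269  0.4639]
 [-0.1934 -0.0303  0.4484]
 [-0.2048 -0.0337  0.4331]]
```

Call:
carry_out(moves=[{"gripper": 1, "delta_pos": [0, 0.0015, -0.015], "rotation": [-0.001, 0, 0]}, {"gripper": 1, "delta_pos": [-0.001, 0.003, -0.031], "rotation": [-0.002, 0, 0]}, {"gripper": 1, "delta_pos": [-0.002, 0.004, -0.0465], "rotation": [-0.003, 0, 0]}, {"gripper": 1, "delta_pos": [-0.003, 0.004, -0.062], "rotation": [-0.004, 0, 0]}, {"gripper": 1, "delta_pos": [-0.0045, 0.004, -0.077], "rotation": [-0.004, 0, 0]}, {"gripper": 1, "delta_pos": [-0.006, 0.004, -0.0915], "rotation": [-0.004, 0, 0]}])

```text
t: 21.2
eef_pos: [0.6427, 0.0127, 0.2087]
eef_rot: [[0.195, 0.981, -0.002], [0.981, -0.195, 0.0], [-0.0, -0.002, -1.0]]
force: [-2.4, 0.8, 4.3]
width: 0.0003
grasp_force: 1.8
```

```bash
python3 now.py
```

```text
21.2 [ 0.2299 -0.0004  0.2087] [-2.3606  0.7695  4.3369] M [0.0242 0.3822 0.021 ] [-0.435  -2.0119 -2.6802  0.0039  4.4149 -0.2845]
th 0.5935282768972785 0.5844229223113226 0.5772050251098794
[[-0.0127 -0.0035  0.5679]
 [-0.0254 -0.0057  0.5515]
 [-0.0379 -0.0081  0.5352]
 [-0.0502 -0.0107  0.5191]
 [-0.0624 -0.0134  0.5032]
 [-0.0745 -0.0164  0.4874]
 [-0.0864 -0.0195  0.4717]
 [-0.0982 -0.0227  0.4562]
 [-0.1097 -0.0261  0.4408]
 [-0.1211 -0.0297  0.4256]
 [-0.1323 -0.0333  0.4105]
 [-0.1433 -0.0371  0.3955]
 [-0.1542 -0.0411  0.3807]
 [-0.1649 -0.0451  0.3661]
 [-0.1755 -0.0493  0.3515]
 [-0.1859 -0.0537  0.3371]]
```

Call:
carry_out(moves=[{"gripper": 1, "delta_pos": [-0.0035, -0.001, -0.0135], "rotation": [0, 0, 0]}, {"gripper": 1, "delta_pos": [-0.006, -0.002, -0.027], "rotation": [0, 0, 0]}, {"gripper": 1, "delta_pos": [-0.008, -0.002, -0.04], "rotation": [0, 0, 0]}, {"gripper": 1, "delta_pos": [-0.0105, -0.002, -0.053], "rotation": [0, 0, 0]}, {"gripper": 1, "delta_pos": [-0.0135, -0.002, -0.066], "rotation": [0, 0, 0]}, {"gripper": 1, "delta_pos": [-0.0165, -0.002, -0.0785], "rotation": [0, 0, 0]}])

```text
t: 21.8
eef_pos: [0.6418, 0.0077, 0.2327]
eef_rot: [[0.195, 0.981, -0.001], [0.981, -0.195, 0.0], [-0.0, -0.001, -1.0]]
force: [-3.2, 0.2, 3.2]
width: -0.0
grasp_force: 1.8
```

```bash
python3 now.py
```

```text
21.8 [ 0.2249 -0.0004  0.2327] [-3.2027  0.2459  3.1926] M [0.0753 0.5552 0.0186] [-0.8024 -1.6644 -2.1733 -0.0017  3.9281 -0.7513]
th 0.48844770394661025 0.49180993662621647 0.47208203446866553
[[-0.012  -0.0031  0.4743]
 [-0.0238 -0.0066  0.4572]
 [-0.0352 -0.0102  0.4405]
 [-0.0463 -0.0139  0.4242]
 [-0.057  -0.0177  0.4083]
 [-0.0674 -0.0215  0.3928]
 [-0.0775 -0.0253  0.3777]
 [-0.0873 -0.0292  0.3629]
 [-0.0978 -0.0335  0.3484]
 [-0.1083 -0.0378  0.334 ]
 [-0.1185 -0.0422  0.3197]
 [-0.1287 -0.0468  0.3055]
 [-0.1387 -0.0515  0.2915]
 [-0.1485 -0.0563  0.2775]
 [-0.1583 -0.0612  0.2636]
 [-0.1679 -0.0662  0.2498]]
```

Call:
carry_out(moves=[{"gripper": 1, "delta_pos": [-0.003, -0.001, -0.012], "rotation": [0, 0, 0]}, {"gripper": 1, "delta_pos": [-0.0065, -0.002, -0.0238], "rotation": [0, 0, 0]}, {"gripper": 1, "delta_pos": [-0.01, -0.003, -0.0354], "rotation": [0, 0, 0]}, {"gripper": 1, "delta_pos": [-0.014, -0.003, -0.0468], "rotation": [0, 0, 0]}, {"gripper": 1, "delta_pos": [-0.0177, -0.003, -0.058], "rotation": [0, 0, 0]}, {"gripper": 1, "delta_pos": [-0.0215, -0.003, -0.069], "rotation": [0, 0, 0]}])

```text
t: 22.4
eef_pos: [0.6403, 0.0013, 0.2538]
eef_rot: [[0.195, 0.981, 0.001], [0.981, -0.195, -0.0], [-0.0, 0.002, -1.0]]
force: [2.7, 0.0, 3.5]
width: -0.0001
grasp_force: 1.9
```

```bash
python3 now.py
```

```text
22.4 [ 0.2184 -0.0006  0.2538] [2.7332 0.0046 3.5322] M [-0.0889 -0.2098  0.0049] [-1.0305 -1.3681 -1.9578 -0.0967  3.3683 -0.9704]
th 0.39388051308811 0.3935301527415483 0.3776231487138977
[[-0.0109 -0.0044  0.3776]
 [-0.0216 -0.0087  0.362 ]
 [-0.0321 -0.0131  0.3466]
 [-0.0423 -0.0175  0.3315]
 [-0.0522 -0.022   0.3167]
 [-0.062  -0.0265  0.3022]
 [-0.0714 -0.0311  0.2879]
 [-0.0807 -0.0358  0.2739]
 [-0.0904 -0.0407  0.2601]
 [-0.1    -0.0457  0.2463]
 [-0.1094 -0.0508  0.2327]
 [-0.1187 -0.0561  0.2191]
 [-0.1279 -0.0614  0.2056]
 [-0.137  -0.0668  0.1922]
 [-0.146  -0.0723  0.1788]
 [-0.1548 -0.0779  0.1656]]
```

Call:
carry_out(moves=[{"gripper": 1, "delta_pos": [-0.0044, 0.0005, -0.0108], "rotation": [0, 0, 0]}, {"gripper": 1, "delta_pos": [-0.0087, 0.001, -0.0215], "rotation": [0, 0, 0]}, {"gripper": 1, "delta_pos": [-0.013, 0.0013, -0.032], "rotation": [0, 0, 0]}, {"gripper": 1, "delta_pos": [-0.0175, 0.0013, -0.0423], "rotation": [0, 0, 0]}, {"gripper": 1, "delta_pos": [-0.022, 0.0013, -0.0525], "rotation": [0, 0, 0]}, {"gripper": 1, "delta_pos": [-0.0265, 0.0013, -0.0625], "rotation": [0, 0, 0]}])

```text
t: 23.0
eef_pos: [0.6388, -0.0065, 0.2723]
eef_rot: [[0.195, 0.981, 0.001], [0.981, -0.195, -0.0], [-0.0, 0.001, -1.0]]
force: [2.6, -1.0, 4.5]
width: 0.0
grasp_force: 2.0
```

```bash
python3 now.py
```

```text
23.0 [ 0.2104 -0.0006  0.2723] [ 2.6132 -1.0161  4.4697] M [-0.0769 -0.3608  0.0185] [-1.2904 -1.0623 -1.9718 -0.0314  2.9837 -1.2319]
th 0.3084944025886228 0.2980978406140118 0.292449304512309
[[-0.0098 -0.005   0.2845]
 [-0.0196 -0.0098  0.271 ]
 [-0.0293 -0.0147  0.2575]
 [-0.0389 -0.0197  0.244 ]
 [-0.0485 -0.0249  0.2306]
 [-0.0579 -0.0302  0.2171]
 [-0.0673 -0.0355  0.2037]
 [-0.0766 -0.0411  0.1904]
 [-0.0855 -0.0466  0.177 ]
 [-0.0943 -0.0522  0.1638]
 [-0.103  -0.0579  0.1506]
 [-0.1116 -0.0637  0.1375]
 [-0.1201 -0.0696  0.1244]
 [-0.1284 -0.0756  0.1114]
 [-0.1367 -0.0816  0.0985]
 [-0.1448 -0.0878  0.0856]]
```

Call:
carry_out(moves=[{"gripper": 1, "delta_pos": [-0.005, 0.0006, -0.0102], "rotation": [0, 0, 0]}, {"gripper": 1, "delta_pos": [-0.0098, 0.0012, -0.0204], "rotation": [0, 0, 0]}, {"gripper": 1, "delta_pos": [-0.0147, 0.0014, -0.0304], "rotation": [0, 0, 0]}, {"gripper": 1, "delta_pos": [-0.0197, 0.0014, -0.0403], "rotation": [0, 0, 0]}, {"gripper": 1, "delta_pos": [-0.0249, 0.0014, -0.0501], "rotation": [0, 0, 0]}, {"gripper": 1, "delta_pos": [-0.0302, 0.0014, -0.0598], "rotation": [0, 0, 0]}])

```text
t: 23.6
eef_pos: [0.6372, -0.0154, 0.29]
eef_rot: [[0.195, 0.981, -0.0], [0.981, -0.195, 0.0], [0.0, -0.0, -1.0]]
force: [0.6, 0.5, 4.1]
width: -0.0003
grasp_force: 2.0
```

```bash
python3 now.py
```

```text
23.6 [ 0.2014 -0.0005  0.29  ] [0.5749 0.4995 4.0852] M [ 0.0184 -0.144   0.0192] [-1.4677 -1.1427 -1.96   -0.0547  2.9493 -1.4101]
th 0.22354991928805967 0.21738096329136497 0.2078186461686552
[[-0.0091 -0.0058  0.2037]
 [-0.0182 -0.0112  0.1902]
 [-0.0271 -0.0168  0.1767]
 [-0.0359 -0.0224  0.1633]
 [-0.0445 -0.0281  0.1501]
 [-0.053  -0.0339  0.1369]
 [-0.0614 -0.0397  0.1238]
 [-0.0697 -0.0457  0.1108]
 [-0.0779 -0.0517  0.0978]
 [-0.0861 -0.0579  0.085 ]
 [-0.0941 -0.0641  0.0721]
 [-0.102  -0.0704  0.0593]
 [-0.1098 -0.0768  0.0466]
 [-0.1175 -0.0833  0.0339]
 [-0.1251 -0.0899  0.0213]
 [-0.1326 -0.0965  0.0086]]
```

Everything is on track at 4.1 N, so I'll keep following the plan.

Call:
carry_out(moves=[{"gripper": 1, "delta_pos": [-0.0058, 0, -0.0092], "rotation": [0, 0, 0]}, {"gripper": 1, "delta_pos": [-0.0112, 0, -0.0183], "rotation": [0, 0, 0]}, {"gripper": 1, "delta_pos": [-0.0168, 0, -0.0272], "rotation": [0, 0, 0]}, {"gripper": 1, "delta_pos": [-0.0224, 0, -0.036], "rotation": [0, 0, 0]}, {"gripper": 1, "delta_pos": [-0.0281, 0, -0.0447], "rotation": [0, 0, 0]}, {"gripper": 1, "delta_pos": [-0.0339, 0, -0.0533], "rotation": [0, 0, 0]}])

```text
t: 24.2
eef_pos: [0.6353, -0.0254, 0.3061]
eef_rot: [[0.195, 0.981, -0.0], [0.981, -0.195, 0.0], [0.0, -0.0, -1.0]]
force: [0.4, 0.3, 3.6]
width: 0.0002
grasp_force: 2.0
```

```bash
python3 now.py
```

```text
24.2 [ 0.1912 -0.0005  0.3061] [0.4455 0.2749 3.6018] M [ 0.0033 -0.1008 -0.042 ] [-1.5311 -0.744  -1.7751 -0.0739  2.6864 -1.576 ]
th 0.14327879429464058 0.14222769526975745 0.1279329274714458
[[-0.0085 -0.0055  0.1282]
 [-0.0168 -0.0116  0.1144]
 [-0.025  -0.0177  0.1008]
 [-0.033  -0.0238  0.0874]
 [-0.0408 -0.03    0.0742]
 [-0.0484 -0.0362  0.0611]
 [-0.0559 -0.0424  0.0482]
 [-0.0632 -0.0486  0.0354]
 [-0.0708 -0.0552  0.0227]
 [-0.0783 -0.0618  0.0101]
 [-0.0843 -0.0673  0.    ]
 [-0.0843 -0.0673  0.    ]
 [-0.0843 -0.0673  0.    ]
 [-0.0843 -0.0673  0.    ]
 [-0.0843 -0.0673  0.    ]
 [-0.0843 -0.0673  0.    ]]
```

Call:
carry_out(moves=[{"gripper": 1, "delta_pos": [-0.0055, 0, -0.0085], "rotation": [0, 0, 0]}, {"gripper": 1, "delta_pos": [-0.0116, 0, -0.0168], "rotation": [0, 0, 0]}, {"gripper": 1, "delta_pos": [-0.0177, 0, -0.025], "rotation": [0, 0, 0]}, {"gripper": 1, "delta_pos": [-0.0238, 0, -0.033], "rotation": [0, 0, 0]}, {"gripper": 1, "delta_pos": [-0.03, 0, -0.041], "rotation": [0, 0, 0]}, {"gripper": 1, "delta_pos": [-0.0362, 0, -0.0488], "rotation": [0, 0, 0]}])

```text
t: 24.8
eef_pos: [0.6332, -0.036, 0.3208]
eef_rot: [[0.195, 0.981, 0.0], [0.981, -0.195, -0.0], [0.0, 0.0, -1.0]]
force: [1.6, -0.0, 3.7]
width: 0.0001
grasp_force: 2.1
```

```bash
python3 now.py
```

```text
24.8 [ 0.1803 -0.0005  0.3208] [ 1.611  -0.0486  3.7093] M [-0.0725 -0.2165  0.0208] [-1.7329 -0.6134 -1.8834  0.0206  2.5003 -1.7981]
th 0.06584072161390424 0.06374008927931385 0.05094308168195641
[[-0.0078 -0.0063  0.0503]
 [-0.0155 -0.0129  0.037 ]
 [-0.023  -0.0195  0.0238]
 [-0.0304 -0.0261  0.0108]
 [-0.0364 -0.0317  0.    ]
 [-0.0361 -0.0314  0.    ]
 [-0.0357 -0.0312  0.    ]
 [-0.0354 -0.031   0.    ]
 [-0.0354 -0.031   0.    ]
 [-0.0354 -0.031   0.    ]
 [-0.0354 -0.031   0.    ]
 [-0.0354 -0.031   0.    ]
 [-0.0354 -0.031   0.    ]
 [-0.0354 -0.031   0.    ]
 [-0.0354 -0.031   0.    ]
 [-0.0354 -0.031   0.    ]]
```

Call:
carry_out(moves=[{"gripper": 1, "delta_pos": [-0.0063, 0.0002, -0.0078], "rotation": [0, 0, 0]}, {"gripper": 1, "delta_pos": [-0.0129, 0.0003, -0.0155], "rotation": [0, 0, 0]}, {"gripper": 1, "delta_pos": [-0.0195, 0.0003, -0.023], "rotation": [0, 0, 0]}, {"gripper": 1, "delta_pos": [-0.0261, 0.0003, -0.03], "rotation": [0, 0, 0]}, {"gripper": 1, "delta_pos": [-0.03, 0.0003, -0.0345], "rotation": [0, 0, 0]}, {"gripper": 1, "delta_pos": [-0.031, 0.0003, -0.035], "rotation": [0, 0, 0]}, {"gripper": 1, "delta_pos": [-0.031, 0.0003, -0.035], "rotation": [0, 0, 0]}, {"gripper": 1, "delta_pos": [-0.031, 0.0003, -0.035], "rotation": [0, 0, 0]}])

```text
t: 25.6
eef_pos: [0.6315, -0.045, 0.331]
eef_rot: [[0.195, 0.981, 0.0], [0.981, -0.195, 0.0], [0.0, 0.0, -1.0]]
force: [1.0, -0.7, 6.1]
width: 0.0002
grasp_force: 2.4
```

```bash
python3 -c "
from h import *
F=[]
for i in range(8):
  p=vision.capture('side'); s=env.state(); F.append(s['force']); print(s['t'],rz(s),s['force'])
print(np.mean(F,0))"
```

```text
25.65 [ 0.1712 -0.0004  0.331 ] [1.3642 0.2517 4.8504]
25.7 [ 0.1712 -0.0005  0.3309] [1.4522 0.1818 5.2772]
25.75 [ 0.1712 -0.0004  0.331 ] [ 1.21   -0.0405  4.9954]
25.8 [ 0.1712 -0.0005  0.331 ] [1.113  0.3483 4.8482]
25.85 [ 0.1712 -0.0004  0.331 ] [ 1.4555 -0.5269  5.2557]
25.9 [ 0.1712 -0.0004  0.331 ] [1.1992 0.2499 3.8451]
25.95 [ 0.1712 -0.0004  0.331 ] [ 0.9812 -0.0767  4.2854]
26.0 [ 0.1712 -0.0004  0.331 ] [ 1.3556 -0.3326  5.6227]
[1.2664 0.0069 4.8725]
```

The force is steady at 4.9 N, below the roughly 11 N needed to hold the lever, so it is up against its stop. I'll lift off now.

Call:
carry_out(moves=[{"gripper": 1, "delta_pos": [-0.003, 0, -0.012], "rotation": [0, 0, 0]}, {"gripper": 1, "delta_pos": [-0.006, 0, -0.024], "rotation": [0, 0, 0]}, {"gripper": 1, "delta_pos": [-0.008, 0, -0.04], "rotation": [0, 0, 0]}, {"gripper": 1, "delta_pos": [-0.008, 0, -0.08], "rotation": [0, 0, 0]}, {"gripper": 1, "delta_pos": [-0.008, 0, -0.15], "rotation": [0, 0, 0]}, {"gripper": 1, "delta_pos": [-0.008, 0, -0.25], "rotation": [0, 0, 0]}, {"gripper": 1, "delta_pos": [-0.008, 0, -0.3], "rotation": [0, 0, 0]}, {"gripper": 1, "delta_pos": [-0.008, 0, -0.3], "rotation": [0, 0, 0]}])

```text
t: 26.8
eef_pos: [0.6316, -0.0475, 0.4248]
eef_rot: [[0.195, 0.981, 0.005], [0.981, -0.195, -0.001], [-0.0, 0.006, -1.0]]
force: [0.1, 0.3, 0.1]
width: 0.0002
grasp_force: 0.0
```

```bash
python3 -c "
from h import *
p=vision.capture('side');cv2.imwrite('pics/s3.png',p['img'][:,:,::-1]);s=env.state();print(s['t'],s['eef_pos'],s['force'])
print(proj(p,C),models.spot_point('grip_center',p))"
```

```text
26.85 [ 0.6313 -0.0474  0.4224] [-0.0109 -0.281   0.1604]
[129.0173 305.4302] [{'position': [129.0, 305.3], 'confidence': 0.58}]
```

View pics/s3.png

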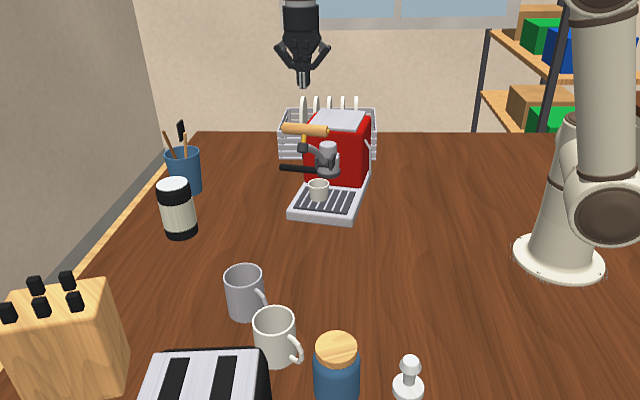

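The lever is up with the bar at (129, 305), the gripper is clear of it, and the cup and other things stand where they were.

```bash
python3 -c "
from h import *
print(workorder.close_job())"
```

```text
the job is handed in; nothing more can be done
None
```

The job is handed in, with no verdict returned: the lever was drawn fully down at about 20 N at most, then ridden back up at readings of 3.2–4.9 N vertical (4–6 N total, one 6.3 N just after release), then I lifted off, leaving it up and the cup and other things in place.

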